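# Scoop the finished amplifier knobs from the lathe's catch tray into the tote

## Robot

A 7-joint arm with a two-finger parallel gripper is mounted at the origin on the work surface. World frame = base frame: x ahead of the robot, y to its left, z up, the work surface at z = 0. Lengths are in m, angles in rad, forces in N, time in s.
With the tool pointing down it reaches from about 0.425 to 0.925 m from the base axis. Payload 6.8 kg.
Tool frame: the origin (TCP) lies at the very end of the fingers, on their centre line; the grasp point (between the pads) lies 19 mm behind it (grip_point_offset is the distance from the TCP to the grasp point, in m); z points along the fingers, y is the line along which they close (so a half turn about z gives the same grasp; the last joint's range is limited). The gripper opens to 85 mm and grips with 20 to 120 N. Pads are 22 mm wide; open, the fingers measure 114 mm over their backs; the gripper's body (76 mm by 85 mm) begins 54 mm behind the grasp point. The pads swing forward as they close: fully open they stand 13 mm farther back than shut.
Start: joints at [-1.21, 0.477, 0.022, 1.555, -0.011, 1.109, -0.083], TCP at [0.305, 0.602, 0.194] pointing down, gripper open.
Joint ranges: [-2.96, 2.96], [-0.34, 2.1], [-1.41, 1.46], [0.24, 2.44], [-1.37, 4.51], [0.17, 1.92], [-2.96, 2.96]. Speed limits (rad/s): [2.39, 2.39, 3.14, 3.14, 3.14, 3.14, 3.14].

## Interface

Orientations are given as a unit quaternion [w, x, y, z].
In Python, from station import * gives the robot as it stands.
- The arm moves only by the tool carry_out, never from a script. Its argument "rows" is text: rows parted by semicolons, each of 4 numbers parted by spaces: the shift along the world's x, y, z in mm, then the turn about the world's z in degrees. In form: dx dy dz yaw; .... A call has 1 to 10 rows; each row shifts and turns the commanded pose from where the row before left it; what a row does not reach is not made up. A row lasts 1/8 s, in which the tool goes at most 62.5 mm and 10.7 degrees, less where a joint would pass 70% of its speed; a pose out of reach is approached as far as the arm can. A call is refused whole if a number of a shift passes 62.5 or a number of a turn 10.7, either way. A call with a gripper value outside its range is refused whole. "claw" is the finger opening in mm, from 0 to 85.4, set as the call begins (left out, the last holds). The fingers move at their own pace and stop on an object; "force" is the grip in N (left out, the last holds). Time passes only in rows, so rows that do not move let the fingers close. It gives the time, the measured TCP pose, the force, the opening and the grip force at its end, in the units of the state.
- get_obs(): the state, without advancing time (a new reading comes with each control period).
- read_camera(name): name is "side" or "top"; returns a dict with "img" (420x560x3 uint8, blue, green, red), "fov_y" (degrees; the focal length in pixels is half the picture's height over the tangent of half this angle, whatever the lens; pixels are square), "cx", "cy" (the principal point, pixels), "world_to_cam" (4x4, takes a point from world to camera coordinates). Camera axes: x right, y up, looking along -z (the intrinsics and any distortion apply to the point x, -y, -z); pixel columns grow to the right and rows downward; lengths in m; the calibration is good to about 2 mm. A picture is of the moment at which its call begins. There is no depth.
- hand_in(): hands the job in; it is judged then, once.
Trained networks look in the newest picture that a camera, given by its name, has taken for a name from the list of things; names that differ only in an ending like _2 or _b are one class to them, and where a whole thing is asked for, a point or a joint stands for the part that bears it (a point fixed in the world has none). Each returns a list of dicts, best first, with "confidence" (0 to 1); they miss things now and then, are a little off and sometimes report something else, mostly with a low value. They report only what shows in the picture. A call takes as long as a camera call. They do not tell look-alikes from the thing itself.
- recognise(camera, thing): "centre" ([column, row] in pixels, amid what is visible of it).
- outline_of(camera, thing): "pixels" (420x560 bool, what is visible of it) and "centre" ([column, row] in pixels, amid what is visible of it).
- place_of(camera, thing): "centre" ([column, row] in pixels: a listed point, or the origin of a listed thing).
The state is a dict: "t": time; "q": joint angles; "joint_vel": joint speeds; "joint_torque": joint torques, N m; "eef_pos": TCP position; "tool_rot": TCP orientation; "contact_force": force on the tool from outside, world axes, zero at the start; "torque": the same for the moment, N m; "gripper_width": opening from 0.0 (shut) to 1.0 (fully open); "grasp_force": force on a finger pad.
Only numpy, scipy, OpenCV 4.12 (cv2) and the standard library are available. Lean on these libraries where they do the work, as an engineer would, in place of code of your own. Each camera call takes 0.05 s, during which the arm holds its last target. There are 200 camera calls.

## Task

Pick up the red scoop from its blue pad and use it to move all four black control knobs out of the lathe's acrylic catch tray into the green tote, never touching the knobs with the gripper itself. Then lay the scoop flat in the middle of its blue pad again, and do not disturb the other things on the desk.

Things in the scene. Friction and masses are not known exactly. Their poses are not given: they have to be found in the camera images.
- scoop: red open-fronted scoop, slippery blade. Origin: underside centre of its floor; x points out of its open front, z up. Floor 100 long (x), 96 wide, 3 thick. Side walls 2.5 thick, 33 high, x -50 to +22; rear wall at x -50, 45 high. Black handle bar above it on a rear post: x -125 to -15, 18 wide, 74 to 96 above the underside. 0.16 kg.
- scoop_grip (a point): point in the middle of the scoop's handle bar, at (-60, 0, 85) in the scoop's frame; grip here across y (18 wide); axes as the scoop's
- scoop_lip (a point): middle of the scoop's front lower edge, at (50, 0, 0) in the scoop's frame; axes as the scoop's
- pad: blue insulator pad fixed to the desk, 160 (x) x 150 (y) x 3 thick, the scoop's place; origin at underside centre
- tray: acrylic catch tray fixed to the desk, white floor, clear walls with orange rims, outside 170 (x) x 116 (y). Origin: underside centre. Floor 5 thick; walls 5 thick, 47 tall, at both sides (inside width 106) and the +x end (inner face x +80). Its -x end (x -85) has no wall: the scoop goes in there, front towards +x.
- tote: green open tote fixed to the desk, outside 170 x 170 x 80 tall, walls and floor 5 thick; origin at underside centre
- knob0: black plastic control knob with an aluminium face on both ends, 38 diameter, 28 tall, both edges bevelled (flat ends 21 diameter, bevels 7.5 high), 30 g, slippery; starts standing on the tray's floor; origin at the centre of one end face, z along its axis
- knob1: black plastic control knob with an aluminium face on both ends, 38 diameter, 28 tall, both edges bevelled (flat ends 21 diameter, bevels 7.5 high), 30 g, slippery; starts standing on the tray's floor; origin at the centre of one end face, z along its axis
- knob2: black plastic control knob with an aluminium face on both ends, 38 diameter, 28 tall, both edges bevelled (flat ends 21 diameter, bevels 7.5 high), 30 g, slippery; starts standing on the tray's floor; origin at the centre of one end face, z along its axis
- knob3: black plastic control knob with an aluminium face on both ends, 38 diameter, 28 tall, both edges bevelled (flat ends 21 diameter, bevels 7.5 high), 30 g, slippery; starts standing on the tray's floor; origin at the centre of one end face, z along its axis
- pot: steel volume potentiometer standing shaft up, body diameter 38, 65 tall with its shaft; origin at underside centre. Bystander.
- jack: black jack-socket block 40 x 30 x 30 with a brass barrel sticking out 28 along its +x; origin under the block's centre. Bystander.
- tin: round black rubber-coated grommet tin, diameter 84, 45 tall, closed; origin at underside centre. Bystander.
- driver: screwdriver 190 long lying on the desk along its x axis; bystander.
- mug: blue ceramic mug, diameter 80, 90 tall, handle at its +y; origin at underside centre. Bystander.
- spool: amber glass jar with steel cap, diameter 60, 70 tall; origin at underside centre. Bystander.
Not all that is in view belongs to the job. Of the things that look like the scoop, take the one that is farthest from the robot's base at the start.

How it is judged:
On the way, in this order (a step that is already met when the one before it is completed fails the run):
1. at least one knob is lifted clear of the tray in the scoop (((x of knob0 in the frame of scoop between -0.05 and 0.055 m and y of knob0 in the frame of scoop between -0.05 and 0.05 m and z of knob0 in the frame of scoop between -0.003 and 0.06 m and height (world z) of knob0 above 0.08 m and height (world z) of scoop above 0.06 m) or (x of knob1 in the frame of scoop between -0.05 and 0.055 m and y of knob1 in the frame of scoop between -0.05 and 0.05 m and z of knob1 in the frame of scoop between -0.003 and 0.06 m and height (world z) of knob1 above 0.08 m and height (world z) of scoop above 0.06 m) or (x of knob2 in the frame of scoop between -0.05 and 0.055 m and y of knob2 in the frame of scoop between -0.05 and 0.05 m and z of knob2 in the frame of scoop between -0.003 and 0.06 m and height (world z) of knob2 above 0.08 m and height (world z) of scoop above 0.06 m) or (x of knob3 in the frame of scoop between -0.05 and 0.055 m and y of knob3 in the frame of scoop between -0.05 and 0.05 m and z of knob3 in the frame of scoop between -0.003 and 0.06 m and height (world z) of knob3 above 0.08 m and height (world z) of scoop above 0.06 m))), for 0.2 s.
2. all four knobs are in the tote (x of knob0 in the frame of tote between -0.082 and 0.082 m and y of knob0 in the frame of tote between -0.082 and 0.082 m and z of knob0 in the frame of tote between -0.005 and 0.078 m and x of knob1 in the frame of tote between -0.082 and 0.082 m and y of knob1 in the frame of tote between -0.082 and 0.082 m and z of knob1 in the frame of tote between -0.005 and 0.078 m and x of knob2 in the frame of tote between -0.082 and 0.082 m and y of knob2 in the frame of tote between -0.082 and 0.082 m and z of knob2 in the frame of tote between -0.005 and 0.078 m and x of knob3 in the frame of tote between -0.082 and 0.082 m and y of knob3 in the frame of tote between -0.082 and 0.082 m and z of knob3 in the frame of tote between -0.005 and 0.078 m), for 0.2 s.
At the end, for the whole second after the job is handed in: All four knobs rest inside the green tote (below its rim), and the released scoop rests flat (tilt under 0.08 rad) on the blue pad, the centre of its floor within 45 mm of the pad's centre (all of step 2 and horizontal distance between scoop and pad below 0.045 m and height (world z) of scoop between 0 and 0.008 m and angle between scoop's own z axis and vertical below 0.08 rad and linear speed of scoop below 0.03 m/s and linear speed of each of knob0, knob1, knob2, knob3 below 0.05 m/s); the robot touches nothing.
It fails at once if a finger touches a knob (contact force between the fingers and knob0 above 0.5 N or contact force between the fingers and knob1 above 0.5 N or contact force between the fingers and knob2 above 0.5 N or contact force between the fingers and knob3 above 0.5 N).
It fails at once if a bystander is moved by more than 25 mm (distance of any of pot, jack, tin, driver, mug, spool from where it was at the start of the episode above 0.025 m).
It also fails if it takes over 67 s, if anything falls off the work surface, if the arm or the gripper's body presses on something with over 40 N, if the wrist force passes 120 N, or if a joint passes its speed limit or range.

## Working session

There is one attempt and no reset: what is moved stays moved. The work goes in short steps, Python scripts to look and compute and a tool call to move; the robot and the scene stay as the last step left them, time stands still between calls to the robot, and variables do not carry over. Pictures are saved under pics/ and viewed, at most 10 in all, crops included, and the job is handed in when it is done.

Besides the shell and the picture viewer there is one more tool, called after "Request:" as a command line: name --argument value ..., lists and objects as JSON in quotes. carry_out: Moves the arm, as the interface text tells. Its arguments: {"type":"object","properties":{"rows":{"type":"string"},"claw":{"type":"number"},"force":{"type":"number"}},"required":["rows"]}

```bash
mkdir -p pics; ls; cat > h.py <<'E'
from station import *
import numpy as np, cv2
def cal(c):
    f=c["img"].shape[0]/2/np.tan(np.radians(c["fov_y"])/2); return f,c["cx"],c["cy"],np.array(c["world_to_cam"])
def proj(c,p):
    f,cx,cy,W=cal(c); q=W@np.append(p,1); return np.array([cx+f*q[0]/-q[2],cy-f*q[1]/-q[2]])
def at(c,px,z):
    f,cx,cy,W=cal(c); R=W[:3,:3];o=-R.T@W[:3,3]
    d=R.T@np.array([(px[0]-cx)/f,-(px[1]-cy)/f,-1]); return o+d*(z-o[2])/d[2]
E
python3 - <<'E'
from h import *
for n in("top","side"):
    c=read_camera(n); cv2.imwrite(f"pics/{n}0.png",c["img"]); print(n,[k for k in c],c["fov_y"],c["cx"],c["cy"],np.round(c["world_to_cam"],3).tolist())
    for t,z in(("scoop",0.003),("scoop_grip",.088),("scoop_lip",.003),("pad",0),("tray",0),("tote",0),("knob0",.005),("pot",0),("jack",0),("tin",0),("driver",0),("mug",0),("spool",0)):
        print(t,[(np.round(d["centre"]).tolist(),round(d["confidence"],2),np.round(at(c,d["centre"],z)[:2],3).tolist()) for d in place_of(n,t)])
o=get_obs();print(o["t"],o["eef_pos"],o["tool_rot"])
E
```

```text
pics
top ['img', 'fov_y', 'cx', 'cy', 'world_to_cam'] 46.33672293665646 277.88704027698367 208.1237590882843 [[0.024, -1.0, 0.001, -0.019], [0.996, 0.024, 0.081, -0.492], [-0.081, -0.001, 0.997, -1.307], [0.0, 0.0, 0.0, 1.0]]
scoop [([286.0, 182.0], 0.98, [0.567, -0.026]), ([388.0, 322.0], 0.75, [0.193, -0.31]), ([448.0, 257.0], 0.41, [0.372, -0.472])]
scoop_grip [([395.0, 351.0], 0.92, [0.135, -0.308]), ([277.0, 201.0], 0.57, [0.505, -0.004])]
scoop_lip [([386.0, 301.0], 0.66, [0.25, -0.304])]
pad [([279.0, 174.0], 0.9, [0.59, -0.008])]
tray [([168.0, 202.0], 0.68, [0.502, 0.295]), ([221.0, 235.0], 0.28, [0.416, 0.148])]
tote [([379.0, 211.0], 0.64, [0.494, -0.285]), ([165.0, 179.0], 0.57, [0.568, 0.306]), ([449.0, 255.0], 0.36, [0.376, -0.475])]
knob0 [([182.0, 189.0], 0.72, [0.54, 0.258]), ([165.0, 178.0], 0.68, [0.568, 0.306]), ([156.0, 203.0], 0.67, [0.5, 0.328]), ([181.0, 209.0], 0.62, [0.485, 0.257])]
pot [([221.0, 235.0], 0.6, [0.416, 0.146])]
jack [([332.0, 235.0], 0.55, [0.424, -0.156])]
tin [([97.0, 247.0], 0.93, [0.376, 0.485])]
driver [([447.0, 253.0], 0.93, [0.383, -0.4
[... 744 characters left out ...]
[0.587, -0.018])]
tray [([212.0, 278.0], 0.75, [0.49, 0.285])]
tote [([318.0, 199.0], 0.82, [0.494, -0.275])]
knob0 [([220.0, 275.0], 0.62, [0.478, 0.265]), ([200.0, 282.0], 0.47, [0.503, 0.322]), ([204.0, 266.0], 0.42, [0.542, 0.265])]
pot [([266.0, 266.0], 0.72, [0.403, 0.143])]
jack []
tin [([193.0, 332.0], 0.78, [0.38, 0.473])]
driver [([372.0, 188.0], 0.41, [0.378, -0.462])]
mug [([246.0, 187.0], 0.77, [0.757, -0.178]), ([188.0, 221.0], 0.59, [0.762, 0.116]), ([320.0, 198.0], 0.3, [0.493, -0.288])]
spool [([191.0, 222.0], 0.94, [0.752, 0.115]), ([211.0, 266.0], 0.58, [0.533, 0.244])]
1.4 [0.30498117 0.60218066 0.19351271] [-2.29817866e-06  2.32278656e-01  9.72649282e-01  1.55544430e-05]
```

```bash
python3 - <<'E'
import cv2
a=cv2.imread("pics/top0.png");cv2.imwrite("pics/top0c.png",cv2.resize(a[60:360,60:460],None,fx=2,fy=2,interpolation=cv2.INTER_CUBIC))
b=cv2.imread("pics/side0.png");cv2.imwrite("pics/side0c.png",cv2.resize(b[130:400,120:440],None,fx=2.2,fy=2.2,interpolation=cv2.INTER_CUBIC))
E
```

```text
(no output)
```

View pics/top0c.png

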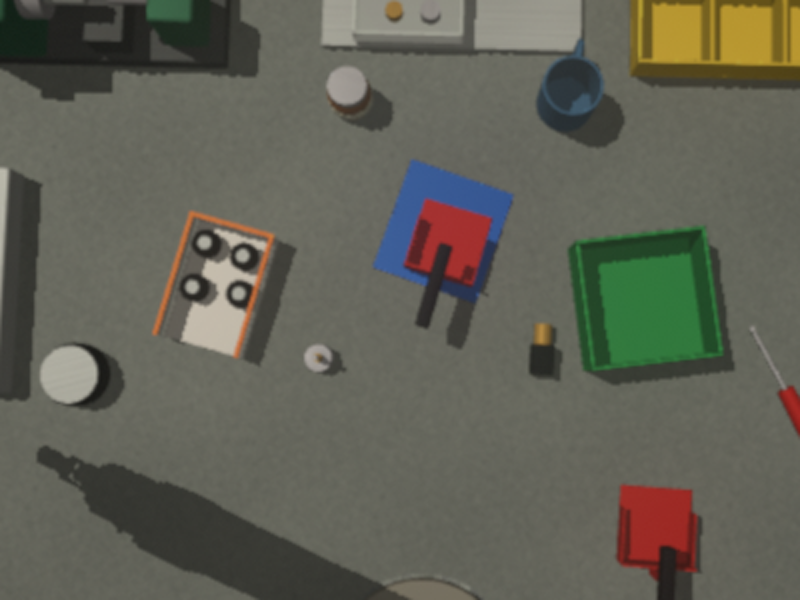

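View pics/side0c.png

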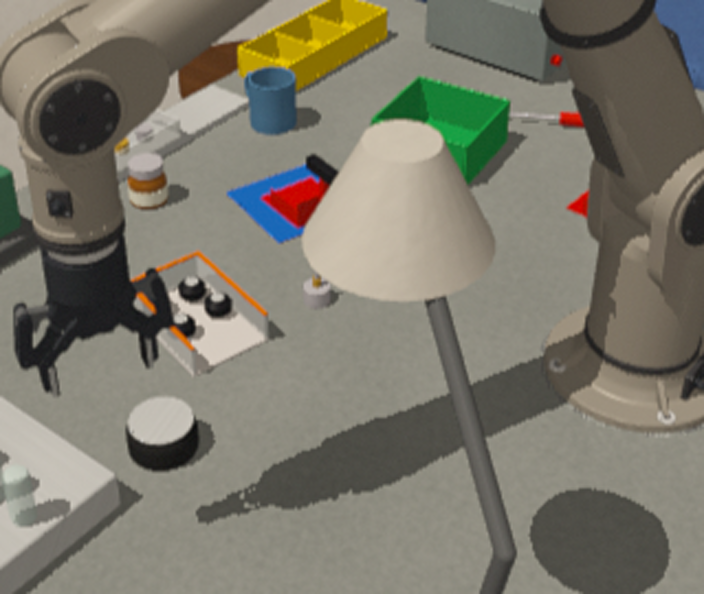

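The top view shows the job scoop on the blue pad at about (280,185) and the look-alike at (388,322). The tray with its four knobs is at (168,200), with its open end toward the robot. The tote is at (382,210). In the side view the lamp hides part of the scoop and the pot is clear. Next I fit the poses to colour masks.

```bash
cat > fit.py <<'E'
from h import *
from scipy.optimize import minimize
S=4
def box(x0,x1,y0,y1,z0,z1): return np.array([[x,y,z] for x in(x0,x1) for y in(y0,y1) for z in(z0,z1)])/1000
def world(P,p): 
    c,s=np.cos(p[2]),np.sin(p[2]); return np.c_[p[0]+c*P[:,0]-s*P[:,1],p[1]+s*P[:,0]+c*P[:,1],P[:,2]+(p[3] if len(p)>3 else 0)]
def ren(c,boxes,p,m=None,v=1.0):
    if m is None: m=np.zeros((420*S,560*S),np.float32)
    for b in boxes:
        q=np.array([proj(c,x) for x in world(b,p)])
        cv2.fillConvexPoly(m,cv2.convexHull(np.round((q+.5)*S).astype(np.int32)),v)
    return m
SC=[box(-50,50,-48,48,0,3),box(-50,22,45.5,48,0,33),box(-50,22,-48,-45.5,0,33),box(-50,-47.5,-48,48,0,45)]
HA=[box(-125,-15,-9,9,74,96)]
def fit(c,mask,f,p0,roi):
    M=cv2.resize(mask.astype(np.float32),None,fx=S,fy=S,interpolation=cv2.INTER_LINEAR)>.5
    r=np.zeros_like(M); u0,u1,v0,v1=[k*S for k in roi]; r[v0:v1,u0:u1]=1; M=M&r
    def cost(p):
        m=f(p)>.5; return 1-(m&M).sum()/max(1,(m|M).sum())
    best=min((minimize(cost,p0+np.array([0,0,d]),method="Nelder-Mead",options=dict(initial_simplex=[p0+np.array([0,0,d])+k for k in np.vstack([np.zeros(3),np.diag([.015,.015,.12])])],xatol=2e-4,fatol=1e-4,maxiter=120)) for d in(0,.08)),key=lambda r:r.fun)
    return best.x,best.fun
E
cat > f1.py <<'E'
from fit import *
import pickle
c=read_camera("top"); pickle.dump(c,open("c0.pkl","wb"))
hsv=cv2.cvtColor(c["img"],cv2.COLOR_BGR2HSV); H,Sa,V=[hsv[...,i].astype(int) for i in range(3)]
red=((H<6)|(H>174))&(Sa>150); blue=(H>105)&(H<125)&(Sa>130); green=(H>50)&(H<75)&(Sa>140); org=(H>6)&(H<18)&(Sa>130)
sc,e=fit(c,red,lambda p:ren(c,HA,p,ren(c,SC,p),0.),np.array([.567,-.026,-.25]),(230,330,130,230)); print("scoop",sc.round(4),np.degrees(sc[2]),e)
pd,e=fit(c,blue,lambda p:ren(c,SC+HA,sc,ren(c,[box(-80,80,-75,75,0,3)],p),0.),np.array([.59,-.01,-.3]),(230,330,130,230)); print("pad",pd.round(4),np.degrees(pd[2]),e)
to,e=fit(c,green,lambda p:ren(c,[box(-85,85,-85,85,0,80)],p),np.array([.495,-.28,.1]),(330,430,160,260)); print("tote",to.round(4),np.degrees(to[2]),e)
T=[box(-85,85,53,58,44,47),box(-85,85,-58,-53,44,47),box(80,85,-58,58,44,47)]
tr,e=fit(c,org,lambda p:ren(c,T,p),np.array([.5,.29,-.28]),(120,210,150,250)); print("tray",tr.round(4),np.degrees(tr[2]),e)
R=np.array([[np.cos(tr[2]),np.sin(tr[2])],[-np.sin(tr[2]),np.cos(tr[2])]])
for u,v in((206,242),(243,256),(193,288),(238,294)):
    w=at(c,(60+u/2,60+v/2),.033)[:2]; print("knob",w.round(3),(R@(w-tr[:2])).round(3))
rr=SC+HA
o=c["img"].copy(); o=cv2.resize(o,None,fx=S,fy=S)
for b,p in((SC+HA,sc),([box(-80,80,-75,75,0,3)],pd),([box(-85,85,-85,85,0,80)],to),(T,tr)):
    k=ren(c,b,p).astype(np.uint8); cs,_=cv2.findContours(k,cv2.RETR_LIST,cv2.CHAIN_APPROX_NONE); cv2.drawContours(o,cs,-1,(255,255,0),1)
cv2.imwrite("pics/fit.png",cv2.resize(o[140*S:260*S,130*S:430*S],(800,320),interpolation=cv2.INTER_AREA))
E
time python3 f1.py
```

```text
scoop [ 0.5687 -0.0209 -0.2652] -15.196924876699391 0.10628964059196622
pad [ 0.5868 -0.0138 -0.3242] -18.57436456680123 0.25097783572359844
tote [ 0.4928 -0.2816  0.1127] 6.456595600462359 0.36822749683433464
tray [ 0.5008  0.2898 -0.2523] -14.45754089195985 0.19016163035839773
knob [0.557 0.304] [0.051 0.028]
knob [0.539 0.253] [ 0.046 -0.026]
knob [0.495 0.319] [-0.013  0.026]
knob [0.488 0.258] [-0.005 -0.034]
real	0m11.935s
user	0m10.875s
sys	0m0.411s
```

View pics/fit.png

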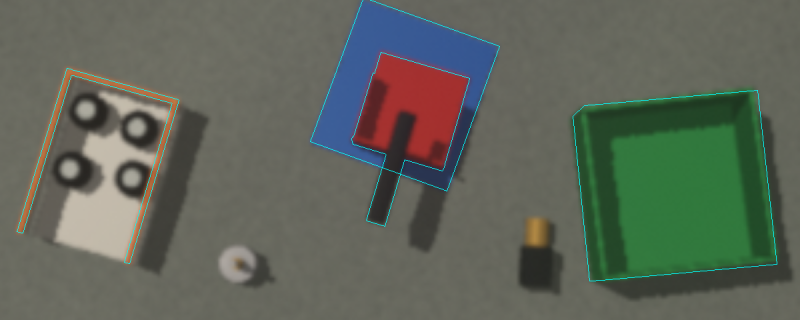

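The fits line up well: the scoop is at yaw −15.2°, the tray at −14.5° and the tote at +6.5°. The lamp could be in the arm's way, so I'll check the full top view.

View pics/top0.png

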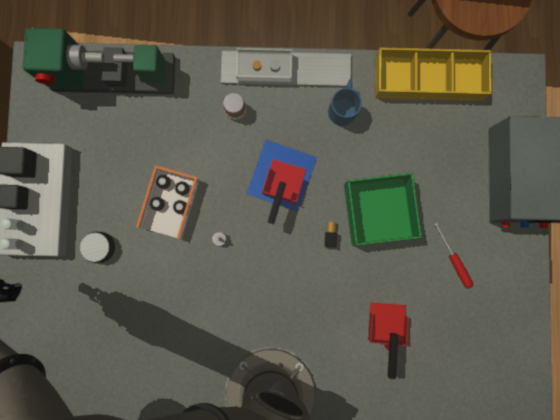

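Request:
carry_out --rows "6 -20 30 0;12 -40 20 2;15 -44 0 2;15 -44 0 2;15 -44 0 2;15 -44 0 2;15 -44 0 1.7;15 -44 0 0;15 -44 0 0;15 -44 0 0" --claw 70 --force 80

```text
t: 2.7
eef_pos: [0.4434, 0.1888, 0.2438]
tool_rot: [0.0, 0.132, 0.991, 0.0]
contact_force: [1.1, 0.7, 0.4]
gripper_width: 0.823
grasp_force: 0.0
```

Request:
carry_out --rows "15 -44 0 0;15 -44 0 0;15 -44 0 0;14 -40 0 0;9 -23 -10 0;0 0 -30 0;0 0 -30 0;0 0 0 0"

```text
t: 3.7
eef_pos: [0.5093, -0.005, 0.1719]
tool_rot: [-0.002, 0.132, 0.991, -0.001]
contact_force: [-0.3, 0.0, 0.9]
gripper_width: 0.819
grasp_force: 0.0
```

Request:
carry_out --rows "1 0 -30 0;0 0 -30 0;0 0 -25 0;0 0 -15 0;0 0 -5 0;0 0 0 0"

```text
t: 4.45
eef_pos: [0.5126, -0.0048, 0.0692]
tool_rot: [0.0, 0.132, 0.991, 0.0]
contact_force: [-0.0, 0.1, -0.1]
gripper_width: 0.821
grasp_force: 0.0
```

Request:
carry_out --rows "0 0 0 0;0 0 0 0;0 0 0 0;0 0 0 0;0 0 0 0;0 0 0 0" --claw 5 --force 90

```text
t: 5.2
eef_pos: [0.512, -0.0048, 0.0685]
tool_rot: [-0.0, 0.132, 0.991, 0.0]
contact_force: [0.3, 0.3, 0.3]
gripper_width: 0.061
grasp_force: 0.0
```

Request:
carry_out --rows "0 0 10 0;0 0 20 0;0 0 30 0;0 0 30 0;0 0 20 0;0 0 0 0"

```text
t: 5.95
eef_pos: [0.5133, -0.0048, 0.1804]
tool_rot: [0.002, 0.132, 0.991, 0.001]
contact_force: [0.7, -0.7, -0.3]
gripper_width: 0.057
grasp_force: 0.0
```

```bash
python3 - <<'E'
from h import *
a=read_camera("top");b=read_camera("side")
i=cv2.resize(a["img"][110:260,200:350],(500,500),interpolation=cv2.INTER_CUBIC)
j=cv2.resize(b["img"][130:280,190:340],(500,500),interpolation=cv2.INTER_CUBIC)
cv2.imwrite("pics/miss.png",cv2.resize(np.hstack([i,j]),(800,400)))
print(proj(a,np.array([.5133,-.0048,.1804])),proj(b,np.array([.5133,-.0048,.1804])))
E
```

```text
[277.40533316 193.9053079 ] [267.22772996 183.79296433]
```

View pics/miss.png

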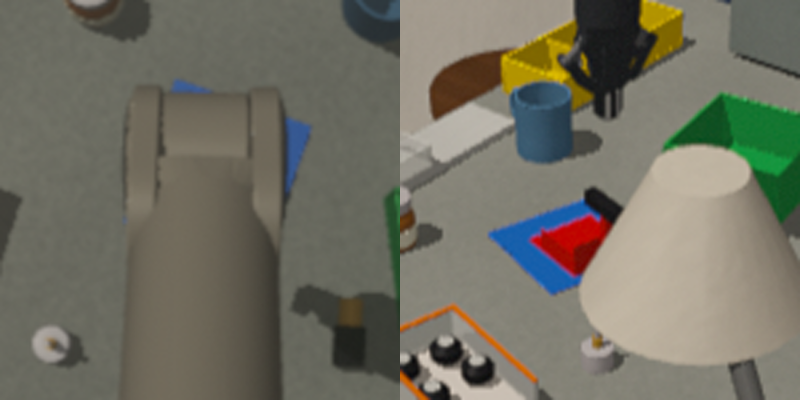

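```bash
python3 - <<'E'
from fit import *
b=read_camera("side"); o=get_obs(); print(o["eef_pos"],o["gripper_width"])
i=cv2.resize(b["img"],None,fx=8,fy=8,interpolation=cv2.INTER_CUBIC)
def mk(p,col):
    q=((proj(b,p)+.5)*8).astype(int); cv2.circle(i,tuple(int(v) for v in q),6,col,2); print(q/8)
e=np.array(o["eef_pos"]); mk(e,(0,255,255)); mk(e+[0,0,.019],(255,0,255))
sc=np.array([.5687,-.0209,-.2652,.003])
for P,col in((HA[0],(0,255,0)),(SC[0],(255,255,0)),(SC[3],(255,255,255))):
    for w in world(P,sc): mk(w,col)
for w in world(box(-80,80,-75,75,3,3),np.array([.5868,-.0138,-.3242])): mk(w,(0,200,255))
c=i[8*140:8*245,8*215:8*300]; cv2.imwrite("pics/chk.png",cv2.resize(c,None,fx=.7,fy=.7,interpolation=cv2.INTER_AREA)); print(c.shape)
E
```

```text
[ 0.51137313 -0.00480576  0.17789528] 0.056200866049425875
[268.125 185.125]
[268.125 179.875]
[282.875 220.125]
[283.   214.25]
[278.375 222.   ]
[278.375 216.125]
[262.625 205.125]
[262.5 199.5]
[258.125 206.875]
[258.125 201.25 ]
[278.25  224.375]
[278.25  223.625]
[254.875 234.25 ]
[254.875 233.5  ]
[261.    211.375]
[261.    210.625]
[238.125 220.5  ]
[238.125 219.75 ]
[278.25  224.375]
[278.375 213.25 ]
[254.875 234.25 ]
[254.75 223.  ]
[277.75  224.125]
[277.875 212.875]
[254.5   233.875]
[254.25  222.625]
[284.125 225.875]
[284.125 225.875]
[245.75 240.25]
[245.75 240.25]
[258.875 204.5  ]
[258.875 204.5  ]
[221.875 217.25 ]
[221.875 217.25 ]
(840, 680, 3)
```

View pics/chk.png

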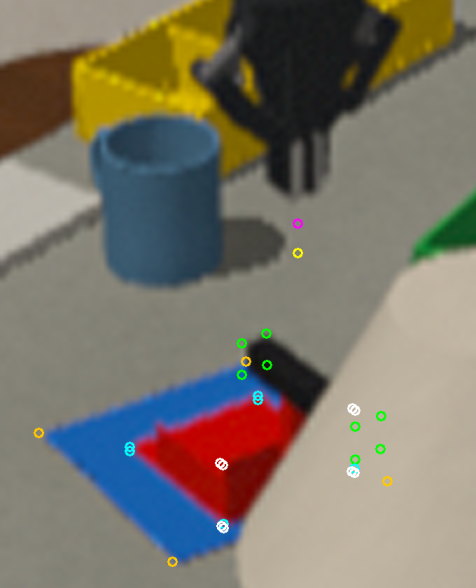

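The side picture shows the real fingertips at about (268,174). The reported TCP projects to (268,185), so the tips sit about 37 mm higher than stated. At the start the gap was about the same, which explains the clean miss above the handle. I'll regrasp 37 mm lower.

Request:
carry_out --rows "0 0 0 0;0 0 -10 0;0 0 -20 0;0 0 -25 0;0 0 -30 0;0 0 -25 0;0 0 -20 0;0 0 -10 0;0 0 -6 0;0 0 0 0" --claw 70

```text
t: 7.35
eef_pos: [0.512, -0.0049, 0.0324]
tool_rot: [-0.0, 0.132, 0.991, -0.0]
contact_force: [-0.3, -0.3, 0.2]
gripper_width: 0.817
grasp_force: 0.0
```

Request:
carry_out --rows "0 0 0 0;0 0 0 0;0 0 0 0;0 0 0 0;0 0 0 0;0 0 0 0" --claw 5 --force 90

```text
t: 8.1
eef_pos: [0.5124, -0.0049, 0.0331]
tool_rot: [0.0, 0.132, 0.991, 0.0]
contact_force: [-1.7, 0.2, 6.1]
gripper_width: 0.193
grasp_force: 88.3
```

Request:
carry_out --rows "0 0 5 0;0 0 10 0;0 0 20 0;0 0 25 0;0 0 25 0;0 0 20 0;0 0 10 0;0 0 0 0"

```text
t: 9.1
eef_pos: [0.5122, -0.0047, 0.148]
tool_rot: [0.001, 0.132, 0.991, 0.0]
contact_force: [0.5, 0.1, -2.3]
gripper_width: 0.192
grasp_force: 87.8
```

```bash
python3 - <<'E'
from fit import *
b=read_camera("side"); o=get_obs(); e=np.array(o["eef_pos"]);print(e,o["contact_force"])
i=cv2.resize(b["img"],None,fx=8,fy=8,interpolation=cv2.INTER_CUBIC)
dz=e[2]-.0331
sc=np.array([.5687,-.0209,-.2652,.003+dz])
for P,col in((HA[0],(0,255,0)),(SC[0],(255,255,0)),(SC[3],(255,255,255))):
    for w in world(P,sc):
        q=((proj(b,w)+.5)*8).astype(int); cv2.circle(i,tuple(int(v) for v in q),6,col,2)
c=i[8*130:8*235,8*215:8*300]; cv2.imwrite("pics/lift.png",cv2.resize(c,None,fx=.7,fy=.7,interpolation=cv2.INTER_AREA))
E
```

```text
[ 0.51173177 -0.00469988  0.14733403] [ 0.16496942  0.42286379 -1.78380422]
```

View pics/lift.png

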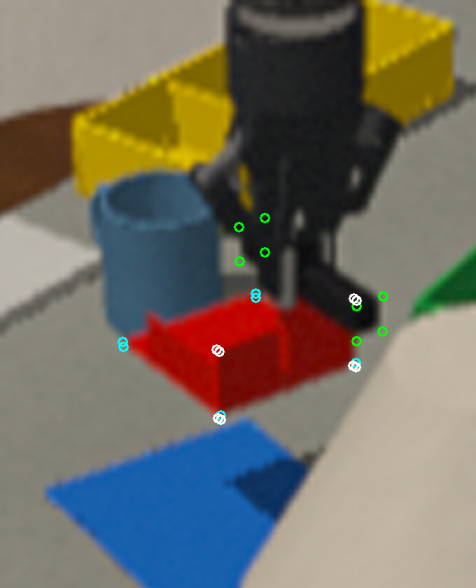

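The scoop is held level, and its floor corners match the prediction within a pixel. Next is the tray.

Request:
carry_out --rows "-8 17 0 0.7;-16 34 0 0;-18 38 0 0;-18 38 0 0;-18 38 0 0;-18 38 0 0;-18 38 0 0;-18 38 0 0;-16 34 0 0;-9 19 0 0"

```text
t: 10.4
eef_pos: [0.3521, 0.3294, 0.1467]
tool_rot: [-0.001, 0.124, 0.992, -0.0]
contact_force: [0.1, -0.6, -2.4]
gripper_width: 0.198
grasp_force: 87.9
```

Request:
carry_out --rows "0 0 -20 0;0 0 -20 0;0 0 0 0"

```text
t: 10.78
eef_pos: [0.3527, 0.3263, 0.1057]
tool_rot: [-0.001, 0.125, 0.992, -0.002]
contact_force: [0.4, -0.3, -1.7]
gripper_width: 0.195
grasp_force: 87.9
```

```bash
cat > loc.py <<'E'
from fit import *
tr=np.array([.5008,.2898,-.2523])
def rel(p):
    R=np.array([[np.cos(tr[2]),np.sin(tr[2])],[-np.sin(tr[2]),np.cos(tr[2])]]); return R@(np.array(p[:2])-tr[:2])*1000
def locate(n="top"):
    c=read_camera(n); o=get_obs(); e=np.array(o["eef_pos"]); r=o["tool_rot"]
    yaw=2*np.arctan2(r[2],r[1])-np.pi
    yaw=(yaw+np.pi/2)%np.pi-np.pi/2
    z=e[2]-.0301
    q=e[:2]+np.array([[np.cos(yaw),-np.sin(yaw)],[np.sin(yaw),np.cos(yaw)]])@[.0587,-.0007]
    print("kin scoop",q.round(4),np.degrees(yaw).round(2),"z",z.round(4),"intray",rel(q).round(1),"F",np.round(o["contact_force"],1))
    return c,np.array([q[0],q[1],yaw]),z
def show(c,p,z,fn,roi,k=6,W=700):
    i=cv2.resize(c["img"],None,fx=k,fy=k,interpolation=cv2.INTER_CUBIC)
    for b,pp in [(x,np.append(p,z)) for x in SC+HA]+[(x,np.append(tr,0)) for x in (box(-85,85,53,53.1,0,47),box(-85,85,-53.1,-53,0,47),box(80,80.1,-53,53,0,47))]:
        q=np.array([proj(c,w) for w in world(b,pp)]); h=cv2.convexHull(np.round((q+.5)*k).astype(np.int32)); cv2.polylines(i,[h],True,(255,255,0),1)
    u0,u1,v0,v1=roi; j=i[v0*k:v1*k,u0*k:u1*k]; s=min(W/j.shape[1],580/j.shape[0]); cv2.imwrite(fn,cv2.resize(j,None,fx=s,fy=s,interpolation=cv2.INTER_AREA))
E
python3 - <<'E'
from loc import *
c,p,z=locate()
hsv=cv2.cvtColor(c["img"],cv2.COLOR_BGR2HSV); red=((hsv[...,0]<6)|(hsv[...,0]>174))&(hsv[...,1]>150)
print("red px",red[150:300,120:260].sum())
m,e=fit(c,red,lambda q:ren(c,[b for b in HA],np.append(q,z),ren(c,SC,np.append(q,z)),0.),p,(120,260,150,300)); print("fit",m.round(4),np.degrees(m[2]),e,rel(m).round(1))
show(c,p,z,"pics/tray1.png",(120,260,150,290))
E
```

```text
kin scoop [0.4103 0.3116] -14.4 z 0.0767 intray [-93.1  -1.4] F [ 0.9 -0.3 -1.8]
red px 1372
fit [ 0.4094  0.3141 -0.2738] -15.690195754387666 0.10830176247735135 [-94.6   0.7]
```

View pics/tray1.png

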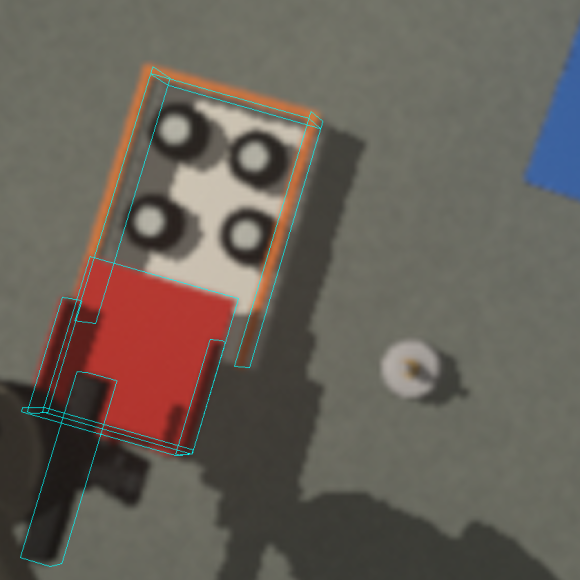

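Kinematics and picture agree within about 1–2 mm, and the scoop is centred behind the knobs. Now it can go down.

Request:
carry_out --rows "0 0 -20 0.4;0 0 -20 0;0 0 -14 0;0 0 -8 0;0 0 -4 0;0 0 -2 0;0 0 0 0"

```text
t: 11.7
eef_pos: [0.3551, 0.3274, 0.0397]
tool_rot: [0.0, 0.122, 0.992, 0.0]
contact_force: [-0.2, 0.4, -1.9]
gripper_width: 0.198
grasp_force: 88.1
```

Request:
carry_out --rows "0 0 -2 0;0 0 -1 0;0 0 0 0"

```text
t: 12.08
eef_pos: [0.355, 0.3272, 0.0365]
tool_rot: [-0.0, 0.122, 0.992, -0.0]
contact_force: [-0.4, 0.8, -2.1]
gripper_width: 0.19
grasp_force: 88.1
```

Request:
carry_out --rows "0 0 -1 0;0 0 0 0"

```text
t: 12.32
eef_pos: [0.3549, 0.3272, 0.0354]
tool_rot: [-0.0, 0.122, 0.992, -0.0]
contact_force: [-0.3, 0.1, -1.2]
gripper_width: 0.193
grasp_force: 88.1
```

Request:
carry_out --rows "0 0 -1 0;0 0 0 0"

```text
t: 12.58
eef_pos: [0.3553, 0.3274, 0.0348]
tool_rot: [0.0, 0.122, 0.992, 0.0]
contact_force: [-1.6, 0.4, 3.5]
gripper_width: 0.195
grasp_force: 88.8
```

Request:
carry_out --rows "5 -1 0 0;8 -2 0 0;8 -2 0 0;8 -2 0 0;8 -2 0 0;8 -2 0 0;8 -2.5 0 0;8 -2 0 0;8 -2 0 0;5 -1.5 0 0"

```text
t: 13.82
eef_pos: [0.4301, 0.3087, 0.0351]
tool_rot: [0.0, 0.123, 0.992, 0.001]
contact_force: [-2.0, 0.4, 7.1]
gripper_width: 0.198
grasp_force: 89.2
```

```bash
python3 - <<'E'
from loc import *
c,p,z=locate(); show(c,p,z,"pics/push1.png",(120,260,150,290))
E
```

```text
kin scoop [0.4875 0.2933] -14.12 z 0.005 intray [-13.7   0.1] F [-0.1  0.3  6.4]
```

View pics/push1.png

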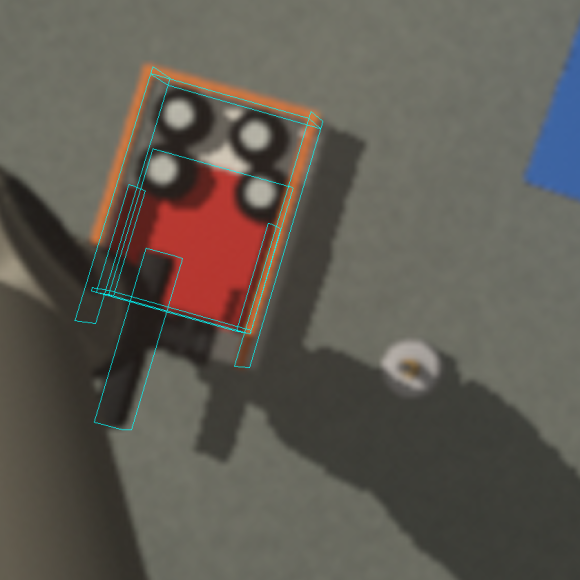

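The knobs are already riding onto the blade, with the two rear ones over the lip at about (159,191) and (183,196). I'll keep pushing to the end wall.

Request:
carry_out --rows "4 -1 0 0;5 -1.3 0 0;5 -1.3 0 0;5 -1.3 0 0;5 -1.3 0 0;5 -1.3 0 0;5 -1.3 0 0;4 -1 0 0;2 -0.5 0 0;0 0 0 0"

```text
t: 15.12
eef_pos: [0.4699, 0.2983, 0.0352]
tool_rot: [0.0, 0.123, 0.992, 0.001]
contact_force: [-1.7, 0.6, 8.0]
gripper_width: 0.193
grasp_force: 89.4
```

```bash
cat > kn.py <<'E'
from loc import *
def knobs(p,z,c,n="top"):
    for d in place_of(n,"knob0"):
        w=at(c,d["centre"],z+.031)
        print("  knob px",np.round(d["centre"]),round(d["confidence"],2),"intray",rel(w).round(0),"inscoop",((np.array([[np.cos(p[2]),np.sin(p[2])],[-np.sin(p[2]),np.cos(p[2])]])@(w[:2]-p[:2]))*1000).round(0))
def alu(p,z,c):
    # bright grey blobs = aluminium faces
    h=cv2.cvtColor(c["img"],cv2.COLOR_BGR2HSV)
    m=((h[...,2]>135)&(h[...,1]<60)).astype(np.uint8)
    n,l,s,ce=cv2.connectedComponentsWithStats(m)
    for k in range(1,n):
        w=at(c,ce[k],z+.031); q=(np.array([[np.cos(p[2]),np.sin(p[2])],[-np.sin(p[2]),np.cos(p[2])]])@(w[:2]-p[:2]))*1000
        if 8<s[k,4]<200 and abs(q[0])<140 and abs(q[1])<90: print("  alu",ce[k].round(1),s[k,4],q.round(0))
E
python3 - <<'E'
from kn import *
c,p,z=locate(); knobs(p,z,c); alu(p,z,c)
E
```

```text
kin scoop [0.5266 0.2833] -14.07 z 0.0051 intray [26.6  0.2] F [-1.1  0.7  7.3]
  knob px [176. 195.] 0.6 intray [ 25. -17.] inscoop [ -2. -17.]
  knob px [176. 183.] 0.57 intray [54. -9.] inscoop [28. -9.]
  knob px [164. 191.] 0.48 intray [25. 16.] inscoop [-2. 16.]
  knob px [163. 175.] 0.46 intray [66. 32.] inscoop [39. 31.]
  knob px [169. 204.] 0.15 intray [-4. -7.] inscoop [-31.  -7.]
  alu [161.7 176.6] 29 [35. 33.]
  alu [175.3 180.4] 29 [35. -5.]
  alu [160.7 190.6] 29 [-2. 25.]
  alu [178.6 194.1] 29 [  1. -24.]
```

All four knobs are in the scoop. I'll lift, then accelerate forward to settle them against the rear wall.

Request:
carry_out --rows "1.5 -0.4 0 0;0 0 3 0;0 0 6 0;0 0 11 0;0 0 16 0;0 0 21 0;0 0 24 0;0 0 22 0;0 0 16 0;0 0 9 0"

```text
t: 16.48
eef_pos: [0.4708, 0.2977, 0.1638]
tool_rot: [0.0, 0.122, 0.992, 0.001]
contact_force: [-0.4, 1.3, -4.1]
gripper_width: 0.196
grasp_force: 87.9
```

```bash
python3 - <<'E'
from kn import *
c,p,z=locate(); alu(p,z,c); print(np.round(get_obs()["q"],2))
E
```

```text
kin scoop [0.5278 0.283 ] -14.07 z 0.1343 intray [27.9  0.1] F [ 0.4  0.2 -2.8]
  alu [149.9 169.1] 39 [33. 31.]
  alu [164.7 173.5] 35 [33. -6.]
  alu [187.4 181.8] 50 [ 28. -65.]
  alu [148.5 184.7] 35 [-4. 24.]
  alu [168.2 188.8] 37 [ -1. -25.]
[-0.8   0.31  0.16  1.88 -0.06  0.95  0.71]
```

Request:
carry_out --rows "25 -6.5 0 0;24 -6 0 0;21 -5.5 0 0;18 -4.5 0 0;15 -4 0 0;12 -3 0 0;9 -2.5 0 0;6 -1.5 0 0;3 -1 0 0;0 0 0 0"

```text
t: 17.77
eef_pos: [0.6034, 0.263, 0.1625]
tool_rot: [-0.0, 0.122, 0.992, 0.0]
contact_force: [-0.3, -0.3, -3.8]
gripper_width: 0.194
grasp_force: 88.0
```

```bash
python3 - <<'E'
from kn import *
c,p,z=locate(); alu(p,z,c)
E
```

```text
kin scoop [0.66   0.2483] -14.04 z 0.1324 intray [164.5  -0.5] F [ 0.   0.3 -3.2]
  alu [166.8 116.6] 37 [32. 31.]
  alu [181.1 122.9] 38 [26. -7.]
  alu [182.9 138.8] 36 [-10. -23.]
```

Request:
carry_out --rows "-3 -5 0 -3;-6 -10.5 0 -6;-9 -15.5 0 -8;-11 -19 0 -8;-12 -21 0 -8;-13 -22.5 0 -8;-13 -22.5 0 -8;-13 -22.5 0 -8;-13 -22.5 0 -6;-13 -22.5 0 -4"

```text
t: 19.08
eef_pos: [0.4969, 0.0792, 0.1628]
tool_rot: [-0.0, 0.651, 0.759, 0.0]
contact_force: [-0.6, 0.4, -3.0]
gripper_width: 0.196
grasp_force: 87.9
```

Request:
carry_out --rows "-12 -21 -3 -2.5;-10 -17.5 -5 0;-8 -14 -7 0;-5.5 -9.5 -7 0;-3 -5 -7 0;-1 -2 -5 0;0 0 -2 0;0 0 0 0"

```text
t: 20.08
eef_pos: [0.4583, 0.0109, 0.1264]
tool_rot: [0.0, 0.666, 0.746, -0.0]
contact_force: [-0.7, -0.5, -2.6]
gripper_width: 0.193
grasp_force: 87.9
```

```bash
python3 - <<'E'
from kn import *
c,p,z=locate(); alu(p,z,c);print(np.round(get_obs()["q"],2))
E
```

```text
kin scoop [ 0.4642 -0.0476] -83.53 z 0.0965 intray [  48.8 -335.8] F [-0.2 -0.1 -3.5]
  alu [305.6 203.4] 29 [31. 30.]
  alu [305.1 217.3] 16 [27. -5.]
[-0.62  0.22  0.53  2.15 -0.16  0.8   0.12]
```

Request:
carry_out --rows "1.7 -15 0 0;2.8 -25 0 0;4.5 -40 0 0;6.2 -55 0 0;6.8 -60 0 0;-6.8 60 0 0;-6.8 60 0 0;-6 50 0 0;-3 25 0 0;0 0 0 0" --force 120

```text
t: 21.38
eef_pos: [0.4578, 0.013, 0.1268]
tool_rot: [0.0, 0.664, 0.747, 0.001]
contact_force: [-0.4, 0.2, -2.2]
gripper_width: 0.191
grasp_force: 118.7
```

```bash
python3 - <<'E'
from kn import *
c,p,z=locate(); alu(p,z,c)
cv2.imwrite("pics/dump1.png",cv2.resize(c["img"][120:280,240:440],None,fx=3,fy=3,interpolation=cv2.INTER_CUBIC))
for d in place_of("top","knob0"): print(d["centre"],d["confidence"],at(c,d["centre"],.033).round(3))
c=read_camera("side"); 
for d in place_of("side","knob0"): print("side",d["centre"],d["confidence"],at(c,d["centre"],.033).round(3))
E
```

```text
kin scoop [ 0.4639 -0.0471] -83.42 z 0.0968 intray [  48.4 -335.5] F [-0.5  0.1 -1.6]
[381.5, 227.2] 0.75 [ 0.447 -0.284  0.033]
[403.7, 222.4] 0.5 [ 0.461 -0.344  0.033]
[373.5, 217.5] 0.47 [ 0.472 -0.263  0.033]
side [331.9, 198.3] 0.58 [ 0.429 -0.264  0.033]
side [320.2, 188.9] 0.45 [ 0.498 -0.293  0.033]
```

View pics/dump1.png

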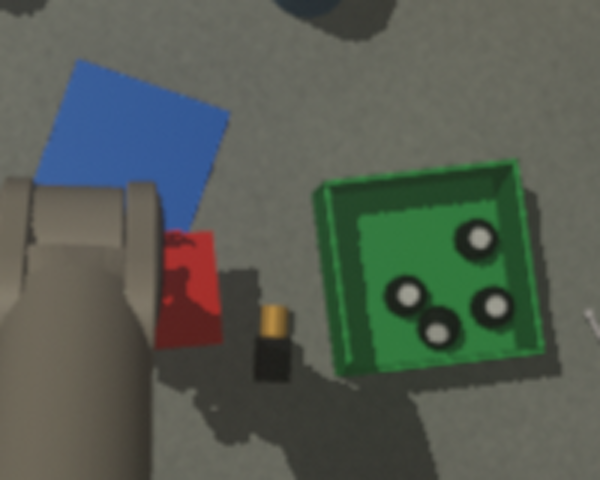

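All four knobs are in the tote, at crop positions (480,238), (408,295), (437,332) and (494,306). The scoop is empty, so it goes back to the pad.

Request:
carry_out --rows "5 -1 0 6;9 -1 0 9;10 -1 0 9;10 -1 0 9;10 -1 0 9;10 -1 0 9;10 -1 0 9;6 -0.5 0 5;3.5 0 0 0;0 0 0 0"

```text
t: 22.82
eef_pos: [0.531, 0.0022, 0.1264]
tool_rot: [-0.0, 0.163, 0.987, -0.0]
contact_force: [-0.2, 1.7, -2.1]
gripper_width: 0.192
grasp_force: 118.8
```

Request:
carry_out --rows "0 0 -15 0;0 0 -25 0;0 0 -25 0;0 0 -15 0;0 0 -7 0;0 0 -3 0;0 0 0 0"

```text
t: 23.7
eef_pos: [0.5313, 0.003, 0.0369]
tool_rot: [0.0, 0.161, 0.987, 0.0]
contact_force: [-0.9, -0.1, -1.5]
gripper_width: 0.192
grasp_force: 118.7
```

Request:
carry_out --rows "0 3 -2 0;0 0 -1 0;0 0 -0.7 0;0 0 0 0"

```text
t: 24.2
eef_pos: [0.5311, 0.0062, 0.0332]
tool_rot: [0.0, 0.161, 0.987, 0.0]
contact_force: [-1.7, 1.2, 4.4]
gripper_width: 0.188
grasp_force: 119.5
```

Request:
carry_out --rows "0 0 0 0;0 0 0 0;0 0 0 0;0 0 0 0" --claw 70

```text
t: 24.7
eef_pos: [0.5309, 0.0059, 0.0328]
tool_rot: [-0.0, 0.161, 0.987, -0.0]
contact_force: [0.3, -0.4, 0.5]
gripper_width: 0.82
grasp_force: 0.0
```

Request:
carry_out --rows "0 0 10 0;0 0 20 0;0 0 30 0;0 0 40 0;0 0 40 0;0 30 20 0;-20 50 0 0;-30 50 0 0;-30 50 0 0;-20 50 0 0"

```text
t: 25.95
eef_pos: [0.4296, 0.2373, 0.1937]
tool_rot: [0.0, 0.161, 0.987, 0.0]
contact_force: [0.8, 0.3, 0.1]
gripper_width: 0.82
grasp_force: 0.0
```

Request:
carry_out --rows "-20 50 0 0;-10 30 0 0;0 0 0 0"

```text
t: 26.32
eef_pos: [0.3995, 0.3187, 0.1934]
tool_rot: [0.0, 0.159, 0.987, 0.001]
contact_force: [0.2, -0.7, 0.0]
gripper_width: 0.823
grasp_force: 0.0
```

```bash
python3 - <<'E'
from fit import *
c=read_camera("top")
hsv=cv2.cvtColor(c["img"],cv2.COLOR_BGR2HSV); red=((hsv[...,0]<6)|(hsv[...,0]>174))&(hsv[...,1]>150)
z=.003
m,e=fit(c,red,lambda q:ren(c,HA,np.append(q,z),ren(c,SC,np.append(q,z)),0.),np.array([.587,-.014,-.32]),(230,330,130,240)); print("scoop",m.round(4),np.degrees(m[2]),e)
for d in place_of("top","knob0"): print(d["centre"],round(d["confidence"],2),at(c,d["centre"],.033).round(3))
for t,z in(("pot",0),("jack",0),("tin",0),("driver",0),("mug",0),("spool",0)):
    print(t,[(np.round(at(c,d["centre"],z)[:2],3).tolist(),round(d["confidence"],2)) for d in place_of("top",t)[:1]])
o=get_obs();print(o["t"],o["eef_pos"],o["contact_force"],o["gripper_width"])
E
```

```text
scoop [ 0.5869 -0.011  -0.3238] -18.553306725162134 0.15376088677751387
[403.1, 223.5] 0.66 [ 0.458 -0.342  0.033]
[381.3, 225.1] 0.63 [ 0.453 -0.284  0.033]
[394.4, 196.3] 0.58 [ 0.531 -0.318  0.033]
[371.6, 217.8] 0.51 [ 0.471 -0.258  0.033]
pot [([0.475, -0.272], 0.53)]
jack [([0.421, -0.154], 0.52)]
tin []
driver [([0.382, -0.47], 0.8)]
mug [([0.763, -0.178], 0.77)]
spool [([0.502, 0.292], 0.62)]
26.725 [0.40131538 0.31512815 0.19290502] [ 0.22396201 -0.71067237 -0.12611634] 0.8198667219145611
```

The scoop is within 3 mm of the pad's centre and the four knobs are in the tote. The bystanders that are in view have not moved.

```bash
python3 -c "
from station import *
print(hand_in())"
```

```text
the job is handed in; nothing more can be done
None
```

All four knobs are in the green tote, and the red scoop is back on its blue pad about 3 mm from the centre and released. The job was handed in at about 27 s; no verdict came back, and in the last picture the pot, tin and spool were not re-located to confirm they hadn't moved.

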